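# Crimp the vial with the treadle crimper

### The job

Crimp the vial that is waiting in the bench crimper: take the amber bottle that stands in front of the crimper's treadle and stand it upright in the grey tray, then reach in under the clear shield and push the treadle with the fingertips all the way down until it rests firmly on its stop, and keep it there for a full second. Do not force it once it is on the stop (40 N is too much), then let it come back up; knock nothing over and leave the other things where they are.

Things in the scene. Friction and masses are not known exactly. Their poses are not given: they have to be found in the camera images.
- press: Bench vial crimper, fixed, its mouth to the robot's left. Origin on the bench below the middle of its base's front edge; x into the machine, z up. In mm: base x 0 to 250, y +-80, 20 thick. Housing x 100 to 250, y +-75, top 170. Clear shield over the treadle: x 8 to 110, y +-55, z 165 to 170, open at front and sides. On top: vial nest (x 145), head, column (to x 240), 340 high.
- treadle: Spring-loaded steel plate 94 long, 80 wide, 8 thick, under the shield; origin on its rear hinge axis, at x 88, z 55 mm in the press frame, along y. At rest it rises 0.2 rad from hinge to front. Travel ends on a hidden stop screw, set anew each time: 0.14 to 0.30 rad (12 to 29 mm at the front) below rest. The spring resists at the front with about 6 N at first, 9 N at the stop.
- treadle_front (a point): Point on the treadle's top face, in the middle of its width, 2 mm behind its front edge; it moves with the treadle. At rest it lies at x -3, y 0, z 78 mm in the press frame.
- bottle: Loose amber glass bottle with white cap, 130 mm high, body diameter 52 mm and straight up to about 70 mm, then a shoulder and a neck, weighs about 0.17 to 0.35 kg; origin at the centre of its underside, z up. Stands in front of the treadle.
- tray: Fixed shallow grey open tray, 130 (its x) by 150 (its y) mm, 22 mm high, walls and floor 5 mm; origin at the centre of its underside. It stands on the robot's left, nearer or farther than the vial rack.
- vial_rack: Bystander: white rack with yellow-capped vials, 70 by 130 mm, 51 mm high; origin at the centre of its underside.
- jar: Bystander: white jar with black lid, 68 mm diameter, 80 mm high; origin at the centre of its underside.
- beaker: Bystander: white cup, 68 mm rim diameter, 85 mm high; origin at the centre of its underside.

How it is judged:
By the outcome, as a careful person would: the job done as asked, in the order asked, and still so for the second after the job is handed in, with the robot touching nothing.
It also fails if it takes over 61 s, if anything falls off the work surface, if the arm or the gripper's body presses on something with over 40 N, if the wrist force passes 120 N, or if a joint passes its speed limit or range.

### The arm

A 6-joint arm with a two-finger parallel gripper is mounted at the origin on the work surface. World frame = base frame: x ahead of the robot, y to its left, z up, the work surface at z = 0. Lengths are in m, angles in rad, forces in N, time in s.
With the tool pointing down it reaches from about 0.225 to 0.725 m from the base axis. Payload 3.1 kg.
Tool frame: the origin (TCP) lies between the finger pads; the fingertips stand 25 mm ahead of it and the grasp point (between the pads) lies 6 mm ahead of it; z points along the fingers, y is the line along which they close (so a half turn about z gives the same grasp; the last joint's range is limited). The gripper opens to 85 mm and grips with 20 to 120 N. Pads are 22 mm wide; open, the fingers measure 114 mm over their backs; the gripper's body (76 mm by 85 mm) begins 54 mm behind the grasp point. The pads swing forward as they close: fully open they stand 13 mm farther back than shut.
Start: joints at [-1.392, 0.048, 0.099, 1.622, 0, 1.443], TCP at [0.159, -0.5, 0.256] pointing down, gripper open.
Joint ranges: [-2.91, 2.91], [-0.99, 1.94], [-1.21, 1.42], [-2.12, 2.29], [-1.49, 1.47], [-3.14, 3.14]. Speed limits (rad/s): [2.79, 2.79, 3.14, 3.14, 3.14, 3.14].

### API

Orientations are given as a unit quaternion [x, y, z, w].
In Python, from rig import state, vision, robot gives the robot as it stands.
- The arm moves only by the tool drive_tool, never from a script. Its argument "targets" is a list of rows, each a list of 4 numbers: the shift along the tool's x, y, z in cm, then the turn about the tool's z in rad. A call has exactly 5 rows; each row is the pose to reach, as a shift and turn from the pose commanded when the call began, along the tool's axes at that moment; what a row does not reach only later rows make up. A row lasts 1/8 s, in which the tool goes at most 62.5 mm and 10.7 degrees, less where a joint would pass 70% of its speed; a pose out of reach is approached as far as the arm can. A call with a gripper value outside its range is refused whole. "gripper" is the finger opening in cm, from 0 to 8.54, set as the call begins (left out, the last holds). The fingers move at their own pace and stop on an object; "grip_force" is the grip in N (left out, the last holds). Time passes only in rows, so rows that repeat a pose let the fingers close, or fill a call up. It gives the time, the measured TCP pose, the force, the opening and the grip force at its end, in the units of the state.
- state(): the state, without advancing time (a new reading comes with each control period).
- vision.read_camera(name): name is "side" or "top"; returns a dict with "img" (480x640x3 uint8, blue, green, red), "mtx" (3x3 intrinsics, pixels), "distortion" ([k1, k2, p1, p2, k3] as OpenCV has them; the pictures are not rectified), "eye" and "attitude" of the camera in the world. Camera axes: x right, y up, looking along -z (the intrinsics and any distortion apply to the point x, -y, -z); pixel columns grow to the right and rows downward; lengths in m; the calibration is good to about 2 mm. A picture is of the moment at which its call begins. There is no depth.
- robot.sign_off(): hands the job in; it is judged then, once.
The state is a dict: "time_s": time; "qpos": joint angles; "joint_velocities": joint speeds; "joint_torque": joint torques, N m; "ee_pos": TCP position; "tool_rot": TCP orientation; "force": force on the tool from outside, world axes, zero at the start; "ft_torque": the same for the moment, N m; "gripper_width": finger opening in m; "grasp_force": force on a finger pad.
Only numpy, scipy, OpenCV 4.12 (cv2) and the standard library are available. Lean on these libraries where they do the work, as an engineer would, in place of code of your own. Each camera call takes 0.05 s, during which the arm holds its last target. There are 200 camera calls.

## Working session

There is one attempt and no reset: what is moved stays moved. The work goes in short steps, Python scripts to look and compute and a tool call to move; the robot and the scene stay as the last step left them, time stands still between calls to the robot, and variables do not carry over. Pictures are saved under pics/ and viewed, at most 12 in all, crops included, and the job is handed in when it is done.

Besides the shell and the picture viewer there is one more tool, called by a JSON object that holds its "fn" and its "kwargs", one argument or row to a line. drive_tool: Moves the arm, as the interface text tells. Its arguments: {"type":"object","properties":{"targets":{"type":"array","items":{"type":"array","items":{"type":"number"}}},"gripper":{"type":"number"},"grip_force":{"type":"number"}},"required":["targets"]}

```bash
mkdir -p pics; ls; python3 - <<'E'
from rig import state,vision
import cv2,json
s=state();print(s)
for n in("top","side"):
    c=vision.read_camera(n);cv2.imwrite(f"pics/{n}0.png",c["img"]);print(n,c["mtx"],c["distortion"],c["eye"],c["attitude"])
E
```

```text
pics
{'time_s': 0.0, 'qpos': array([-1.39179073e+00,  4.87581785e-02,  9.75581267e-02,  1.62198525e+00,
        3.01100136e-05,  1.44297254e+00]), 'joint_velocities': array([-0.00044888, -0.00118638, -0.0006882 , -0.00072217, -0.00028308,
        0.00088585]), 'joint_torque': array([ 3.86059955e-04, -3.38778448e+01,  3.20017076e+01,  2.02051364e-02,
        6.25648977e-05,  2.97841986e-06]), 'ee_pos': array([ 0.15845407, -0.49993176,  0.25509331]), 'tool_rot': array([ 9.88254326e-01,  1.52813478e-01, -1.55146056e-05, -1.19448120e-03]), 'force': array([-0.60245545,  0.05909262,  0.00521956]), 'ft_torque': array([-0.01624758,  0.00270222, -0.0364912 ]), 'grasp_force': 0.0, 'gripper_width': 0.08548784897327512}
top [[538.29802576   0.         315.24277604]
 [  0.         538.29802576 241.28360602]
 [  0.           0.           1.        ]] [-0.12559811  0.          0.          0.          0.        ] [ 0.34448552 -0.06664308  1.38497548] [-0.05986741  0.06474443  0.70452196 -0.70418241]
side [[614.94920985   0.         329.12723866]
 [  0.         614.94920985 239.12509515]
 [  0.           0.           1.        ]] [-0.0730179  0.         0.         0.         0.       ] [0.31039776 0.88490328 0.66278936] [-0.06831213  0.50160608  0.8514636  -0.1368741 ]
```

View pics/top0.png

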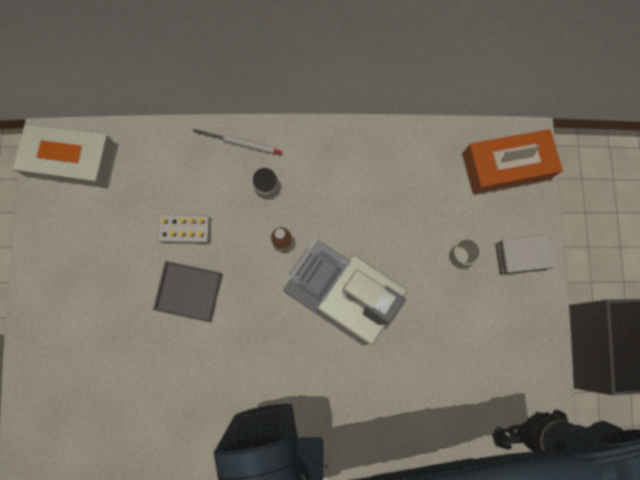

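View pics/side0.png

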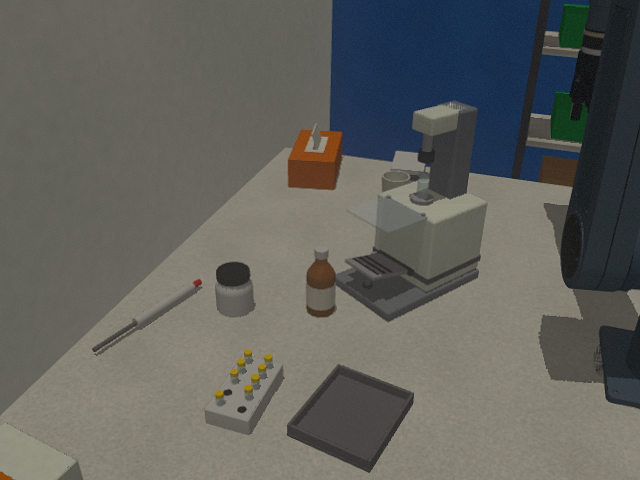

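The top view shows the bottle at about (282,238), the tray centred near (188,291), and the press with its front edge running from (318,241) to (285,291). In the side view the bottle base is near (321,312). Next I'll zoom in.

```bash
cat > h.py <<'E'
import numpy as np,cv2
from scipy.spatial.transform import Rotation as R
from rig import state,vision
F=np.diag([1,-1,-1.])
def ray(c,uv):
    p=cv2.undistortPoints(np.array(uv,float).reshape(-1,1,2),c["mtx"],np.array(c["distortion"]))[:,0]
    d=np.c_[p,np.ones(len(p))]@F@R.from_quat(c["attitude"]).as_matrix().T
    return np.array(c["eye"]),d
def onz(c,uv,z):
    e,d=ray(c,uv); return e+d*((z-e[2])/d[:,2])[:,None]
def proj(c,P):
    q=(np.atleast_2d(P)-c["eye"])@R.from_quat(c["attitude"]).as_matrix()@F
    return cv2.projectPoints(q,np.zeros(3),np.zeros(3),c["mtx"],np.array(c["distortion"]))[0][:,0]
def tri(cs,uvs):
    A=np.zeros((3,3));b=np.zeros(3)
    for c,u in zip(cs,uvs):
        e,d=ray(c,u);d=d[0]/np.linalg.norm(d[0]);M=np.eye(3)-np.outer(d,d);A+=M;b+=M@e
    return np.linalg.solve(A,b)
E
python3 - <<'E'
import cv2,numpy as np
a=cv2.imread("pics/top0.png")[215:350,150:410]
b=cv2.imread("pics/side0.png")[90:330,290:500]
cv2.imwrite("pics/topz.png",cv2.resize(a,None,fx=3,fy=3,interpolation=cv2.INTER_CUBIC))
cv2.imwrite("pics/sidez.png",cv2.resize(b,None,fx=2.5,fy=2.5,interpolation=cv2.INTER_CUBIC))
E
```

```text
(no output)
```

View pics/topz.png

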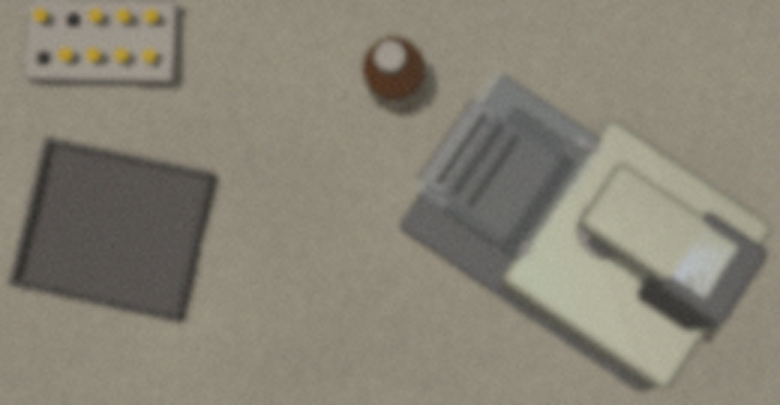

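View pics/sidez.png

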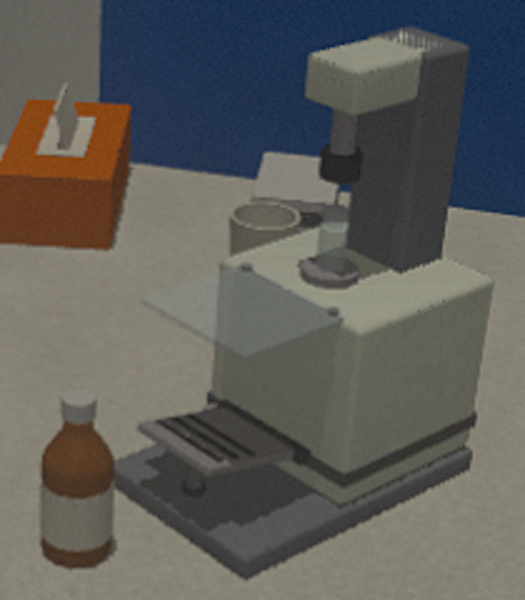

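The zoomed crops show the base front corners at top-zoom (503,75) and (403,228). The housing top corners are at (608,125), (505,275), (663,385) and (768,228), and the tray corners at (48,140), (217,175), (185,320) and (13,285). The treadle front corners in the side zoom are about (138,428) and (205,470).

```bash
python3 - <<'E'
from h import *
np.set_printoptions(precision=4,suppress=True)
t=vision.read_camera("top");s=vision.read_camera("side")
T=lambda *p:[((u+.5)/3-.5+150,(v+.5)/3-.5+215) for u,v in p]
S=lambda *p:[((u+.5)/2.5-.5+290,(v+.5)/2.5-.5+90) for u,v in p]
b=onz(t,T((503,75),(403,228)),.02);print("base top",b, np.linalg.norm(b[0]-b[1]))
print("base side",onz(s,S((113,460),(247,566)),.02), onz(s,S((247,578),),0))
hh=onz(t,T((608,125),(505,275),(663,385),(768,228)),.17);print("housing",hh)
# rigid fit
L=np.array([[0,-80],[0,80],[100,-75],[100,75],[250,75],[250,-75]])/1000.
for sg in (1,-1):
    W=np.vstack([b,hh])[:,:2]; l=L*[1,sg]
    a=l-l.mean(0);w=W-W.mean(0);th=np.arctan2((a[:,0]*w[:,1]-a[:,1]*w[:,0]).sum(),(a*w).sum())
    Rm=np.array([[np.cos(th),-np.sin(th)],[np.sin(th),np.cos(th)]]);o=W.mean(0)-Rm@l.mean(0)
    print(sg,"press",o,th,"res",(l@Rm.T+o-W)*1000)
tr=onz(t,T((48,140),(217,175),(185,320),(13,285)),.022);print("tray",tr,tr.mean(0))
print("cap tri",tri((t,s),(T((390,53)),S((79,397)))),"cap z.13",onz(t,T((390,53)),.13))
# amber
hsv=cv2.cvtColor(s["img"],cv2.COLOR_BGR2HSV);m=cv2.inRange(hsv,(3,110,40),(18,255,200));m[:,:295]=0;m[:,350:]=0;m[:250]=0;m[320:]=0
ys,xs=np.where(m);print("amber side",xs.min(),xs.max(),ys.min(),ys.max())
k=ys>303;print("base front pt",onz(s,[((xs[k].min()+xs[k].max())/2,ys.max()+.5)],0))
print("treadle front corners side rays@.08",onz(s,S((138,428),(205,470)),.078))
E
```

```text
base top [[ 0.5921 -0.0816  0.02  ]
 [ 0.4606  0.0032  0.02  ]] 0.15647479667392353
base side [[ 0.5926 -0.0889  0.02  ]
 [ 0.4625  0.0128  0.02  ]] [[ 0.4641 -0.0001  0.    ]]
housing [[ 0.5262 -0.1599  0.17  ]
 [ 0.4126 -0.0812  0.17  ]
 [ 0.3305 -0.1986  0.17  ]
 [ 0.4474 -0.2802  0.17  ]]
1 press [ 0.5283 -0.0374] -2.179792331516962 res [[-129.4302   90.0155]
 [ 133.3119  -86.308 ]
 [-116.648    83.3667]
 [ 120.0511  -81.0811]
 [ 116.2946  -86.6809]
 [-123.5794   80.6879]]
-1 press [ 0.5273 -0.0367] -2.169512740113348 res [[ 1.2853 -0.1537]
 [ 0.6221  5.2231]
 [ 6.6822 -1.708 ]
 [-3.5611  4.1882]
 [-6.0484 -2.2872]
 [ 1.02   -5.2624]]
tray [[0.535  0.3091 0.022 ]
 [0.5052 0.1619 0.022 ]
 [0.3825 0.186  0.022 ]
 [0.4108 0.3342 0.022 ]] [0.4584 0.2478 0.022 ]
cap tri [0.5899 0.009  0.1306] cap z.13 [[0.5898 0.009  0.13  ]]
amber side 307 334 259 316
base front pt [[0.5844 0.0276 0.    ]]
treadle front corners side rays@.08 [[ 0.5626 -0.049   0.078 ]
 [ 0.5021 -0.01    0.078 ]]
```

{"fn": "drive_tool", "kwargs": {
  "targets": [
    [0,0,-4,-0.13],
    [0,0,-8,-0.26],
    [0,0,-12,-0.4],
    [0,0,-16,-0.53],
    [0,0,-19,-0.66]
  ]
}}

```text
time_s: 0.82
ee_pos: [0.1585, -0.5004, 0.4481]
tool_rot: [0.884, 0.467, -0.0, 0.001]
force: [1.0, -0.6, 0.1]
gripper_width: 0.0855
grasp_force: 0.0
```

```bash
cat > go.py <<'E'
# usage: go.py x y z [yaw]  -> tool-frame shift (cm) and turn
import sys
from h import *
s=state();M=R.from_quat(s["tool_rot"]).as_matrix();a=list(map(float,sys.argv[1:]))
yaw=np.arctan2(M[1,0],M[0,0])
print("t %.2f pos %s yaw %.4f q5 %.2f w %.4f F %s"%(s["time_s"],s["ee_pos"].round(4),yaw,s["qpos"][5],s["gripper_width"],s["force"].round(2)))
if a: print("shift cm",((np.array(a[:3])-s["ee_pos"])@M*100).round(2),"turn",round(-((a[3]-yaw+np.pi)%(2*np.pi)-np.pi),3) if len(a)>3 else 0)
E
python3 go.py 0.589 0.008 0.43 0.971
```

```text
t 0.82 pos [ 0.1585 -0.5004  0.4481] yaw 0.9711 q5 0.78 w 0.0855 F [ 0.97 -0.61  0.14]
shift cm [66.27  6.84  1.74] turn 0.0
```

{"fn": "drive_tool", "kwargs": {
  "targets": [
    [5,0.5,0,0],
    [10,1,0,0],
    [16,1.6,0,0],
    [22,2.3,0,0],
    [28,2.9,0,0]
  ]
}}

```text
time_s: 1.45
ee_pos: [0.3424, -0.285, 0.4461]
tool_rot: [0.886, 0.465, 0.0, 0.0]
force: [1.2, -0.6, -0.2]
gripper_width: 0.0855
grasp_force: 0.0
```

{"fn": "drive_tool", "kwargs": {
  "targets": [
    [6,0.6,0,0],
    [12,1.2,0,0],
    [18,1.8,0,0],
    [23,2.4,0,0],
    [27,2.8,0,0]
  ]
}}

```text
time_s: 2.08
ee_pos: [0.5189, -0.0783, 0.4458]
tool_rot: [0.885, 0.466, -0.0, -0.0]
force: [0.1, -0.7, -0.6]
gripper_width: 0.0857
grasp_force: 0.0
```

```bash
python3 go.py 0.589 0.008 0.2 0.971
```

```text
t 2.08 pos [ 0.5189 -0.0783  0.4458] yaw 0.9684 q5 1.90 w 0.0857 F [ 0.12 -0.69 -0.56]
shift cm [11.08  0.9  24.58] turn -0.003
```

{"fn": "drive_tool", "kwargs": {
  "targets": [
    [5,0.4,0,0],
    [10,0.8,1,0],
    [11.1,0.9,6,0],
    [11.1,0.9,12,0],
    [11.1,0.9,18,0]
  ]
}}

```text
time_s: 2.7
ee_pos: [0.5884, 0.0065, 0.2641]
tool_rot: [0.885, 0.465, 0.0, 0.0]
force: [1.7, 0.5, 1.3]
gripper_width: 0.0854
grasp_force: 0.0
```

{"fn": "drive_tool", "kwargs": {
  "targets": [
    [0,0,3,0],
    [0,0,6,0],
    [0,0,6.6,0],
    [0,0,6.6,0],
    [0,0,6.6,0]
  ]
}}

```text
time_s: 3.32
ee_pos: [0.5893, 0.006, 0.2024]
tool_rot: [0.885, 0.465, 0.001, 0.001]
force: [0.4, 0.2, 0.3]
gripper_width: 0.0856
grasp_force: 0.0
```

```bash
python3 go.py 0.59 0.008 0.121 0.971; python3 - <<'E'
from h import *
c=vision.read_camera("side");cv2.imwrite("pics/s1.png",cv2.resize(c["img"][110:330,220:460],None,fx=2.5,fy=2.5,interpolation=cv2.INTER_CUBIC))
E
```

```text
t 3.33 pos [0.5893 0.006  0.2024] yaw 0.9668 q5 2.07 w 0.0856 F [0.38 0.17 0.29]
shift cm [ 0.19 -0.09  8.14] turn -0.004
```

View pics/s1.png

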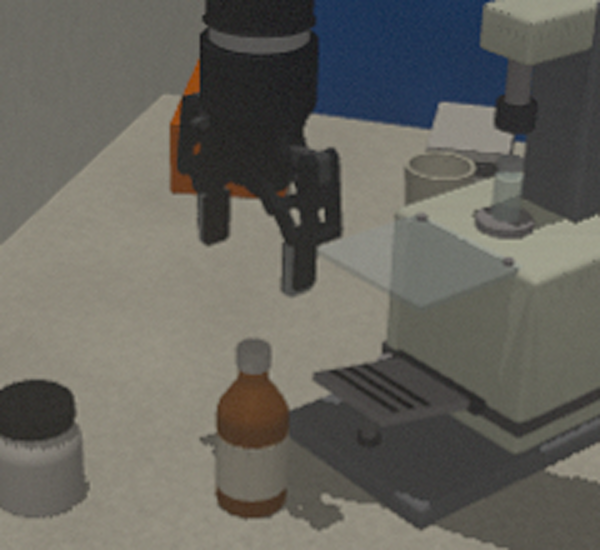

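{"fn": "drive_tool", "kwargs": {
  "targets": [
    [0.1,-0.1,3,0],
    [0.2,-0.1,6,0],
    [0.2,-0.1,8,0],
    [0.2,-0.1,8,0],
    [0.2,-0.1,8,0]
  ]
}}

```text
time_s: 4.0
ee_pos: [0.5897, 0.0082, 0.1221]
tool_rot: [0.885, 0.465, 0.001, 0.001]
force: [0.1, 0.8, 0.4]
gripper_width: 0.0854
grasp_force: 0.0
```

{"fn": "drive_tool", "kwargs": {
  "targets": [
    [0,0,0,0],
    [0,0,0,0],
    [0,0,0,0],
    [0,0,0,0],
    [0,0,0,0]
  ],
  "gripper": 0.5,
  "grip_force": 50
}}

```text
time_s: 4.62
ee_pos: [0.5887, 0.0085, 0.1212]
tool_rot: [0.885, 0.465, 0.0, 0.0]
force: [-0.9, 1.3, 4.9]
gripper_width: 0.0268
grasp_force: 42.9
```

{"fn": "drive_tool", "kwargs": {
  "targets": [
    [0,0,0,0],
    [0,0,0,0],
    [0,0,0,0],
    [0,0,-0.5,0],
    [0,0,-1,0]
  ]
}}

```text
time_s: 5.25
ee_pos: [0.5881, 0.0081, 0.1294]
tool_rot: [0.885, 0.465, -0.001, -0.0]
force: [0.5, -1.2, -1.5]
gripper_width: 0.0232
grasp_force: 54.2
```

{"fn": "drive_tool", "kwargs": {
  "targets": [
    [0,0,-1,0],
    [0,0,-3,0],
    [0,0,-6,0],
    [0,0,-8,0],
    [0,0,-8,0]
  ]
}}

```text
time_s: 5.88
ee_pos: [0.5899, 0.0081, 0.2128]
tool_rot: [0.885, 0.465, 0.002, 0.001]
force: [0.1, -0.3, -2.3]
gripper_width: 0.0234
grasp_force: 53.2
```

```bash
python3 go.py 0.458 0.248 0.21 0.971;python3 - <<'E'
from h import *
c=vision.read_camera("side");cv2.imwrite("pics/s2.png",cv2.resize(c["img"][110:450,220:460],None,fx=1.7,fy=1.7,interpolation=cv2.INTER_CUBIC))
E
```

```text
t 5.88 pos [0.5899 0.0081 0.2128] yaw 0.9667 q5 2.08 w 0.0234 F [ 0.07 -0.26 -2.32]
shift cm [ 12.25 -24.48   0.21] turn -0.004
```

View pics/s2.png

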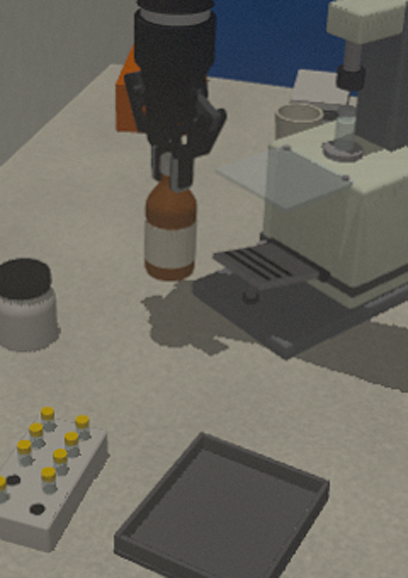

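The bottle hangs upright in the fingers, clear of the treadle and above the bench. Now I'll carry it to the tray.

{"fn": "drive_tool", "kwargs": {
  "targets": [
    [0.8,-1.6,0,0],
    [2,-4,0,0],
    [3.5,-7,0,0],
    [5,-10,0,0],
    [6.5,-13,0,0]
  ]
}}

```text
time_s: 6.55
ee_pos: [0.5161, 0.1373, 0.2085]
tool_rot: [0.885, 0.465, -0.002, -0.001]
force: [0.4, 0.0, -2.8]
gripper_width: 0.0235
grasp_force: 53.3
```

{"fn": "drive_tool", "kwargs": {
  "targets": [
    [1.5,-3,0,0],
    [3,-6,0,0],
    [4.4,-8.8,0,0],
    [5.4,-10.8,0,0],
    [5.7,-11.5,0,0]
  ]
}}

```text
time_s: 7.18
ee_pos: [0.454, 0.2491, 0.2089]
tool_rot: [0.885, 0.466, -0.001, -0.0]
force: [0.7, 0.1, -2.0]
gripper_width: 0.0233
grasp_force: 53.4
```

{"fn": "drive_tool", "kwargs": {
  "targets": [
    [0,0,0,0],
    [0,0,2,0],
    [0,0,4,0],
    [0,0,6,0],
    [0,0,6.5,0]
  ]
}}

```text
time_s: 7.8
ee_pos: [0.4553, 0.2465, 0.1432]
tool_rot: [0.886, 0.464, -0.002, -0.0]
force: [0.1, -0.3, -1.7]
gripper_width: 0.0235
grasp_force: 53.3
```

```bash
python3 go.py 0.458 0.248 0.1275 0.971
```

```text
t 7.80 pos [0.4553 0.2465 0.1432] yaw 0.9653 q5 2.54 w 0.0235 F [ 0.08 -0.34 -1.66]
shift cm [0.28 0.14 1.57] turn -0.006
```

{"fn": "drive_tool", "kwargs": {
  "targets": [
    [0.1,0,0.4,0],
    [0.1,0,0.8,0],
    [0.1,0,1.1,0],
    [0.1,0,1.3,0],
    [0.1,0,1.4,0]
  ]
}}

```text
time_s: 8.43
ee_pos: [0.4568, 0.2487, 0.1314]
tool_rot: [0.885, 0.465, 0.0, 0.0]
force: [-0.9, -0.4, -1.8]
gripper_width: 0.0236
grasp_force: 53.3
```

{"fn": "drive_tool", "kwargs": {
  "targets": [
    [0,0,0.05,0],
    [0,0,0.1,0],
    [0,0,0.15,0],
    [0,0,0.2,0],
    [0,0,0.2,0]
  ]
}}

```text
time_s: 9.05
ee_pos: [0.457, 0.2488, 0.1298]
tool_rot: [0.885, 0.465, 0.0, -0.0]
force: [-0.4, 0.4, 1.0]
gripper_width: 0.0234
grasp_force: 53.9
```

{"fn": "drive_tool", "kwargs": {
  "targets": [
    [0,0,0.05,0],
    [0,0,0.05,0],
    [0,0,0.1,0],
    [0,0,0.1,0],
    [0,0,0.1,0]
  ]
}}

```text
time_s: 9.68
ee_pos: [0.4572, 0.249, 0.1298]
tool_rot: [0.885, 0.465, 0.001, -0.0]
force: [-1.3, -0.6, 6.3]
gripper_width: 0.0235
grasp_force: 54.9
```

{"fn": "drive_tool", "kwargs": {
  "targets": [
    [0,0,0,0],
    [0,0,0,0],
    [0,0,0,0],
    [0,0,0,0],
    [0,0,0,0]
  ],
  "gripper": 8.54
}}

```text
time_s: 10.3
ee_pos: [0.4567, 0.2486, 0.1281]
tool_rot: [0.885, 0.465, -0.0, -0.0]
force: [0.9, -1.0, -0.4]
gripper_width: 0.0854
grasp_force: 0.0
```

{"fn": "drive_tool", "kwargs": {
  "targets": [
    [0,0,0,0],
    [0,0,-2,0],
    [0,0,-6,0],
    [0,0,-11,0],
    [0,0,-16,0]
  ]
}}

```text
time_s: 10.92
ee_pos: [0.4566, 0.2486, 0.2896]
tool_rot: [0.885, 0.465, -0.0, -0.0]
force: [-0.3, 0.2, 0.1]
gripper_width: 0.0854
grasp_force: 0.0
```

```bash
python3 - <<'E'
from h import *
c=vision.read_camera("side");cv2.imwrite("pics/s3.png",c["img"])
E
python3 go.py 0.5524 0.0002 0.29 2.5416
```

```text
t 10.97 pos [0.4588 0.2494 0.2978] yaw 0.9668 q5 2.54 w 0.0854 F [0.32 0.57 4.87]
shift cm [-15.21  21.85   0.78] turn -1.575
```

View pics/s3.png

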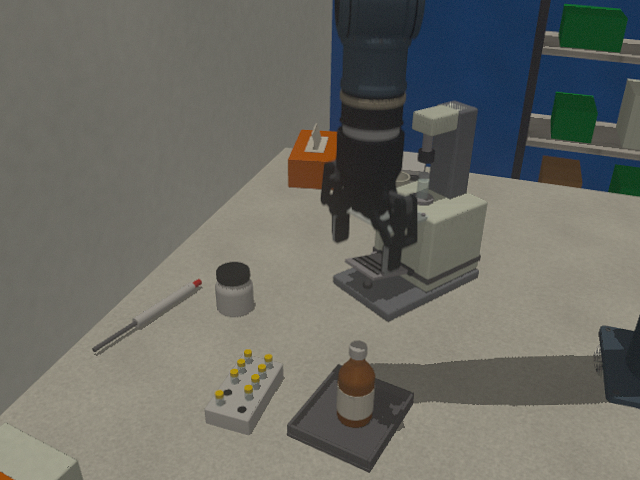

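The bottle stands upright in the tray at about (355,385). I'll refine the press pose from the shield and treadle edges.

```bash
python3 - <<'E'
from h import *
np.set_printoptions(precision=4,suppress=True)
t=vision.read_camera("top");s=vision.read_camera("side")
T=lambda *p:[((u+.5)/3-.5+150,(v+.5)/3-.5+215) for u,v in p]
S=lambda *p:[((u+.5)/2.5-.5+220,(v+.5)/2.5-.5+110) for u,v in p]
th=-2.17;o=np.array([.5273,-.0367]);c,sn=np.cos(th),np.sin(th)
f=lambda n,W:print(n,((W[:,:2]-o)@np.array([[c,-sn],[sn,c]])*1000).round(1).tolist())
f("treadle front -5,+-40",onz(s,S((314,374),(385,416)),.078))
f("treadle rear right",onz(s,S((478,402),),.058))
f("shield side 8,+-55",onz(s,S((322,252),(425,307)),.17))
f("shield top",onz(t,T((475,93),(420,187)),.17))
f("base side 0,+-80",onz(s,S((287,435),(420,518)),.02))
f("base top",onz(t,T((503,75),(403,228)),.02))
P=np.array([[-5,40,78],[-5,-40,78],[8,55,170],[8,-55,170],[0,80,20],[0,-80,20],[100,75,170],[100,-75,170],[250,75,170],[250,-75,170]])/1000.
W=np.c_[P[:,:2]@np.array([[c,sn],[-sn,c]])+o,P[:,2]]
print(((proj(s,W)-[219.7,109.7])*2.5).round(0).tolist());print(((proj(t,W)-[149.7,214.7])*3).round(0).tolist())
E
```

```text
treadle front -5,+-40 [[-5.6, 40.1], [-1.5, -34.0]]
treadle rear right [[89.2, -38.0]]
shield side 8,+-55 [[7.5, 51.8], [11.0, -52.7]]
shield top [[4.7, 31.9], [11.1, -51.0]]
base side 0,+-80 [[-16.4, 56.1], [-7.1, -82.3]]
base top [[0.5, 78.9], [4.7, -77.6]]
[[315.0, 374.0], [387.0, 421.0], [320.0, 250.0], [424.0, 310.0], [284.0, 414.0], [425.0, 513.0], [396.0, 209.0], [540.0, 284.0], [532.0, 164.0], [677.0, 229.0]]
[[471.0, 97.0], [416.0, 177.0], [496.0, 71.0], [414.0, 189.0], [503.0, 73.0], [397.0, 227.0], [610.0, 116.0], [499.0, 280.0], [775.0, 227.0], [666.0, 393.0]]
```

```bash
python3 - <<'E'
from h import *
np.set_printoptions(precision=1,suppress=True)
s=vision.read_camera("side")
p=np.array([.5893,.006,.2024]);ph=.967;ty=np.array([np.sin(ph),-np.cos(ph),0]);tx=np.array([np.cos(ph),np.sin(ph),0])
for r in (.043,.05,.057):
  for dz in (-.025,-.012,0,.05,.08):
    print(r,dz,((proj(s,[p-r*ty+[0,0,dz],p+r*ty+[0,0,dz]])-[219.7,109.7])*2.5).ravel())
E
python3 go.py 0.5637 0.0202 0.29 2.572
```

```text
0.043 -0.025 [297.  310.1 220.  262. ]
0.043 -0.012 [297.6 292.7 220.1 245.2]
0.043 0 [298.1 276.4 220.2 229.6]
0.043 0.05 [300.4 206.5 220.5 162.6]
0.043 0.08 [301.8 162.9 220.7 121. ]
0.05 -0.025 [303.7 314.3 214.1 258.3]
0.05 -0.012 [304.3 296.8 214.2 241.6]
0.05 0 [304.8 280.5 214.2 226. ]
0.05 0.05 [307.3 210.3 214.4 159.3]
0.05 0.08 [308.8 166.6 214.5 117.8]
0.057 -0.025 [310.4 318.5 208.3 254.6]
0.057 -0.012 [311.1 301.  208.3 238. ]
0.057 0 [311.7 284.6 208.3 222.5]
0.057 0.05 [314.3 214.2 208.4 155.9]
0.057 0.08 [315.9 170.3 208.4 114.6]
t 11.12 pos [0.4576 0.249  0.2899] yaw 0.9668 q5 2.54 w 0.0858 F [ 0.42 -0.15 -1.08]
shift cm [-12.8   21.72  -0.  ] turn -1.605
```

{"fn": "drive_tool", "kwargs": {
  "targets": [
    [0,0,-1,-0.12],
    [0,0,-2,-0.24],
    [0,0,-3,-0.36],
    [0,0,-4,-0.48],
    [0,0,-4,-0.6]
  ]
}}

```text
time_s: 11.75
ee_pos: [0.4565, 0.2486, 0.327]
tool_rot: [0.707, 0.707, -0.001, -0.0]
force: [-0.0, 0.6, -0.0]
gripper_width: 0.0852
grasp_force: 0.0
```

```bash
python3 go.py; python3 - <<'E'
from h import *
s=vision.read_camera("side");st=state();p=st["ee_pos"];M=R.from_quat(st["tool_rot"]).as_matrix()
c0=proj(s,p)[0];x0,y0=int(c0[0])-100,int(c0[1])-110
k=4;im=cv2.resize(s["img"][y0:y0+150,x0:x0+200],None,fx=k,fy=k,interpolation=cv2.INTER_CUBIC)
im=cv2.convertScaleAbs(im,alpha=2,beta=20)
for r in (-.085,-.071,-.057,-.043,.043,.057,.071,.085):
  for h in np.arange(-.012,.12,.02):
    q=(proj(s,p+M@[0,r,-h])[0]-[x0,y0]+.5)*k
    cv2.circle(im,tuple(int(v) for v in q),2,(0,255,0) if abs(r)in(.043,.071) else (0,0,255),-1)
cv2.imwrite("pics/g.png",im);print(im.shape)
E
```

```text
t 11.75 pos [0.4565 0.2486 0.327 ] yaw 1.5707 q5 1.94 w 0.0852 F [-0.01  0.62 -0.03]
(600, 800, 3)
```

View pics/g.png

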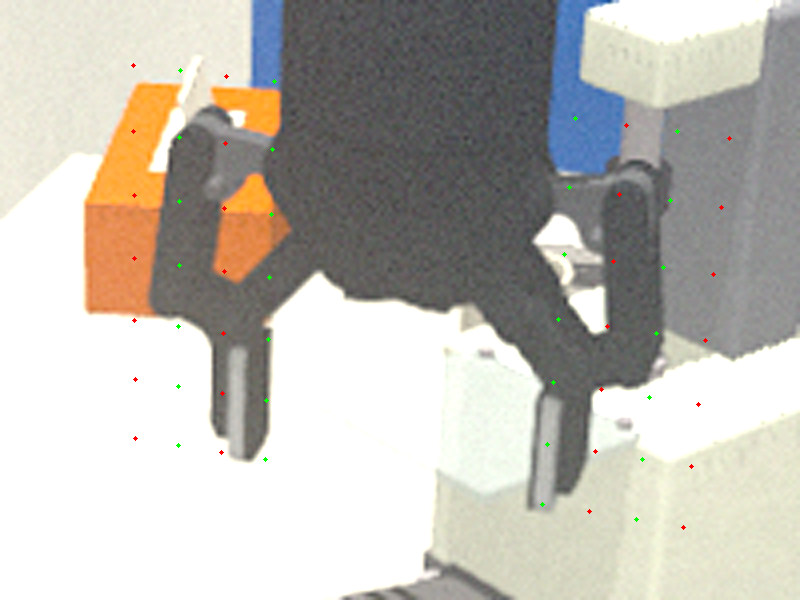

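The gripper view with the grid overlay shows that the open fingers carry outer links. They reach about 75 mm from the tool axis, at 45–108 mm above the tips, so they would hit the shield in a straight approach. I'll search yaw and offset for a vertical pose that puts a fingertip on the treadle and keeps the body and links clear.

```bash
cat > opt.py <<'E'
import numpy as np
from scipy.optimize import differential_evolution as DE
def rect(x0,x1,r0,r1,n=9):
    a,b=np.meshgrid(np.linspace(x0,x1,n),np.linspace(r0,r1,n));return np.c_[a.ravel(),b.ravel()]
def sd(P,x0,x1,y0,y1): # signed dist outside +
    d=np.c_[np.maximum(x0-P[:,0],P[:,0]-x1),np.maximum(y0-P[:,1],P[:,1]-y1)]
    return np.linalg.norm(np.maximum(d,0),axis=1)+np.minimum(d.max(1),0)
def run(w,bx=38,by=42.5,rb=76,tip=57.5):
    K=np.vstack([rect(-bx,bx,-by,by,15),rect(-w,w,58,rb),rect(-w,w,-rb,-58)])
    Fg=rect(-11,11,43.5,tip)
    def T(P,v):c,s=np.cos(v[2]),np.sin(v[2]);return P@np.array([[c,s],[-s,c]])+v[:2]
    def ev(v):
        cl=sd(T(K,v),8,110,-55,55).min(); f=-sd(T(Fg,v),-5,90,-40,40)
        return cl,f.max()
    r=DE(lambda v:-min(ev(v)),[(-120,40),(-140,140),(-np.pi,np.pi)],seed=1,maxiter=300,popsize=20,tol=1e-8)
    return r.x.round(2),np.round(ev(r.x),1)
for w in (9,11,13.5): print(w,run(w))
print("no bar",run(1,rb=58.5))
print("round body",run(11,30,38))
E
python3 opt.py
```

```text
9 (array([-37.49, -83.16,  -0.47]), array([3.2, 3.2]))
11 (array([-35.3 , -85.49,  -0.41]), array([2.8, 2.8]))
13.5 (array([-32.1 , -88.38,  -0.34]), array([2.3, 2.3]))
no bar (array([-52.68, -48.51,  -1.09]), array([8.4, 8.4]))
round body (array([-27.66, -88.24,  -0.28]), array([3.9, 3.9]))
```

```bash
sed -i 's/rect(-w,w,58,rb),rect(-w,w,-rb,-58)/rect(-w,w,-rb,rb,31)/; /^for w/,$d' opt.py; cat >> opt.py <<'E'
if __name__=="__main__":
    for w in (9,11,13.5): print(w,run(w),run(w,30,38))
E
python3 opt.py
```

```text
9 (array([-37.49, -83.16,  -0.47]), array([3.2, 3.2])) (array([-30.57, -86.05,  -0.35]), array([4.3, 4.3]))
11 (array([-35.3 , -85.49,  -0.41]), array([2.8, 2.8])) (array([-27.66, -88.24,  -0.28]), array([3.9, 3.9]))
13.5 (array([-32.1 , -88.38,  -0.34]), array([2.3, 2.3])) (array([-23.41, -90.81,  -0.19]), array([3.5, 3.5]))
```

```bash
python3 go.py 0.4731 0.0372 0.15 0.592
```

```text
t 11.80 pos [0.4564 0.2485 0.3265] yaw 1.5732 q5 1.94 w 0.0853 F [0.03 0.21 0.27]
shift cm [-21.12   1.67  17.67] turn 0.981
```

{"fn": "drive_tool", "kwargs": {
  "targets": [
    [-3,0.2,0,0.17],
    [-7,0.6,0,0.34],
    [-12,1,0,0.51],
    [-16,1.3,0,0.68],
    [-20,1.6,0,0.85]
  ]
}}

```text
time_s: 12.42
ee_pos: [0.4713, 0.0473, 0.3263]
tool_rot: [0.938, 0.347, -0.002, -0.001]
force: [0.6, -1.0, -0.3]
gripper_width: 0.0854
grasp_force: 0.0
```

```bash
python3 go.py 0.4731 0.0372 0.165 0.592
```

```text
t 12.43 pos [0.4713 0.0473 0.3263] yaw 0.7093 q5 2.39 w 0.0854 F [ 0.58 -1.02 -0.3 ]
shift cm [-0.48  0.92 16.13] turn 0.117
```

{"fn": "drive_tool", "kwargs": {
  "targets": [
    [-0.5,0.9,2,0.12],
    [-0.5,0.9,6,0.12],
    [-0.5,0.9,11,0.12],
    [-0.5,0.9,15,0.12],
    [-0.5,0.9,16.2,0.12]
  ]
}}

```text
time_s: 13.05
ee_pos: [0.4708, 0.0387, 0.1614]
tool_rot: [0.956, 0.293, -0.004, -0.002]
force: [-0.7, 0.0, 0.5]
gripper_width: 0.0854
grasp_force: 0.0
```

{"fn": "drive_tool", "kwargs": {
  "targets": [
    [0,0,0.3,0],
    [0,0,0.6,0],
    [0,0,0.8,0],
    [0,0,0.8,0],
    [0,0,0.8,0]
  ]
}}

```text
time_s: 13.68
ee_pos: [0.4745, 0.0385, 0.1589]
tool_rot: [0.956, 0.294, 0.001, 0.0]
force: [-0.1, -0.3, -0.8]
gripper_width: 0.085
grasp_force: 0.0
```

```bash
python3 go.py 0.4731 0.0372 0.15 0.592; python3 - <<'E'
from h import *
st=state();p=st["ee_pos"];M=R.from_quat(st["tool_rot"]).as_matrix();ims=[]
th=-2.14;c,sn=np.cos(th),np.sin(th);o=np.array([.5265,-.0379])
def W(P):P=np.array(P)/1000.;return np.c_[P[:,:2]@np.array([[c,sn],[-sn,c]])+o,P[:,2]]
for n,(x0,y0) in (("side",(300,90)),("top",(240,170))):
    s=vision.read_camera(n);k=4 if n=="side" else 4
    im=cv2.resize(s["img"][y0:y0+150,x0:x0+100],None,fx=k,fy=k,interpolation=cv2.INTER_CUBIC);im=cv2.convertScaleAbs(im,alpha=1.8,beta=15)
    L=lambda P,col:cv2.polylines(im,[((proj(s,P)-[x0,y0]+.5)*k).astype(int)],False,col,1)
    L(W([[8,55,170],[8,-55,170],[100,-55,170]]),(0,0,255));L(W([[-5,40,78],[-5,-40,78],[88,-40,59]]),(0,255,0))
    L(p+np.array([[-.011,.0435,.012],[-.011,.0575,.012],[.011,.0575,.012],[.011,.0435,.012],[-.011,.0435,.012]])@M.T,(255,255,0))
    L(p+np.array([[-.011,.058,-.033],[-.011,.076,-.033],[.011,.076,-.033]])@M.T,(255,0,255))
    ims.append(im)
cv2.imwrite("pics/v.png",np.hstack(ims))
E
```

```text
t 13.68 pos [0.4745 0.0385 0.1589] yaw 0.5968 q5 2.48 w 0.0850 F [-0.05 -0.3  -0.82]
shift cm [-0.19  0.03  0.89] turn 0.005
```

View pics/v.png

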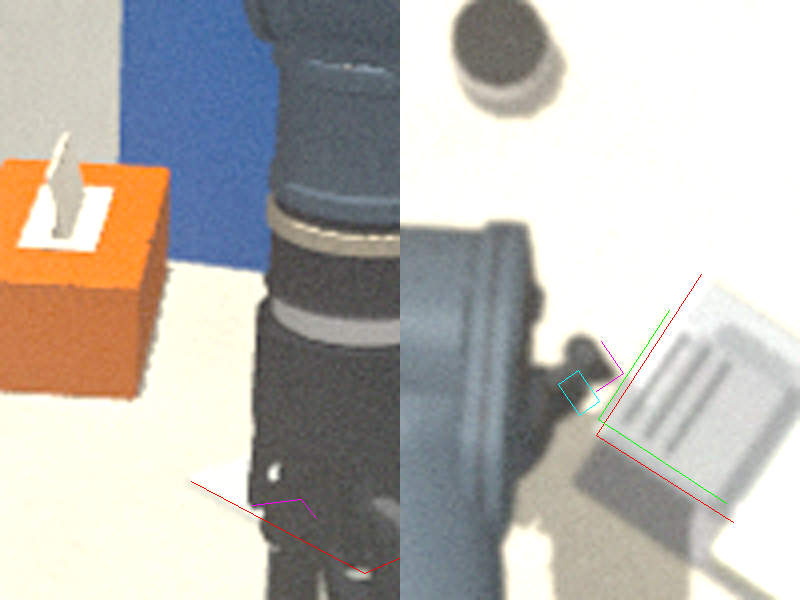

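The top half shows the finger and link just ahead of the shield corner, and the overlay matches the shield. The side view is blocked by the arm. I'll descend in small steps and watch the force.

{"fn": "drive_tool", "kwargs": {
  "targets": [
    [-0.1,0,0.6,0.005],
    [-0.2,0,1.2,0.005],
    [-0.2,0,1.8,0.005],
    [-0.2,0,2.2,0.005],
    [-0.2,0,2.5,0.005]
  ]
}}

```text
time_s: 14.4
ee_pos: [0.4723, 0.0374, 0.1328]
tool_rot: [0.957, 0.292, -0.0, -0.0]
force: [-0.5, 0.4, -0.3]
gripper_width: 0.0853
grasp_force: 0.0
```

{"fn": "drive_tool", "kwargs": {
  "targets": [
    [0,0,0.1,0],
    [0,0,0.2,0],
    [0,0,0.4,0],
    [0,0,0.5,0],
    [0,0,0.5,0]
  ]
}}

```text
time_s: 15.02
ee_pos: [0.4724, 0.0374, 0.1282]
tool_rot: [0.957, 0.292, -0.0, -0.0]
force: [0.6, 0.5, -0.3]
gripper_width: 0.0848
grasp_force: 0.0
```

{"fn": "drive_tool", "kwargs": {
  "targets": [
    [0,0,0.2,0],
    [0,0,0.4,0],
    [0,0,0.6,0],
    [0,0,0.8,0],
    [0,0,0.8,0]
  ]
}}

```text
time_s: 15.65
ee_pos: [0.4723, 0.0374, 0.12]
tool_rot: [0.957, 0.292, -0.0, -0.0]
force: [0.0, 0.4, 0.3]
gripper_width: 0.0855
grasp_force: 0.0
```

{"fn": "drive_tool", "kwargs": {
  "targets": [
    [0,0,0.1,0],
    [0,0,0.2,0],
    [0,0,0.4,0],
    [0,0,0.5,0],
    [0,0,0.5,0]
  ]
}}

```text
time_s: 16.27
ee_pos: [0.4724, 0.0374, 0.1151]
tool_rot: [0.957, 0.292, -0.0, -0.0]
force: [-0.2, -0.6, 0.4]
gripper_width: 0.0854
grasp_force: 0.0
```

Clear of the shield. Continuing down to just above the treadle.

{"fn": "drive_tool", "kwargs": {
  "targets": [
    [0,0,0.3,0],
    [0,0,0.6,0],
    [0,0,0.9,0],
    [0,0,1.2,0],
    [0,0,1.5,0]
  ]
}}

```text
time_s: 16.9
ee_pos: [0.4724, 0.0374, 0.1]
tool_rot: [0.957, 0.292, -0.0, -0.0]
force: [0.2, 0.2, 0.6]
gripper_width: 0.0856
grasp_force: 0.0
```

{"fn": "drive_tool", "kwargs": {
  "targets": [
    [0,0,0.2,0],
    [0,0,0.5,0],
    [0,0,0.8,0],
    [0,0,1.1,0],
    [0,0,1.1,0]
  ]
}}

```text
time_s: 17.52
ee_pos: [0.4722, 0.0375, 0.0889]
tool_rot: [0.957, 0.292, -0.0, -0.0]
force: [-0.1, -0.2, -0.2]
gripper_width: 0.0851
grasp_force: 0.0
```

{"fn": "drive_tool", "kwargs": {
  "targets": [
    [0,0,0.2,0],
    [0,0,0.4,0],
    [0,0,0.6,0],
    [0,0,0.6,0],
    [0,0,0.6,0]
  ]
}}

```text
time_s: 18.15
ee_pos: [0.4725, 0.0374, 0.0833]
tool_rot: [0.957, 0.292, 0.0, 0.0]
force: [-1.1, -0.1, -0.3]
gripper_width: 0.0854
grasp_force: 0.0
```

No contact with the tip at about 71 mm, so the finger is just missing the treadle corner. I'll raise, shift about 2.5 mm inward, and try again.

{"fn": "drive_tool", "kwargs": {
  "targets": [
    [0,0,-0.6,0],
    [0,0,-1.2,0],
    [0,0,-1.5,0],
    [-0.05,0.15,-1.5,0],
    [-0.1,0.25,-1.5,0]
  ]
}}

```text
time_s: 18.77
ee_pos: [0.4731, 0.0348, 0.0983]
tool_rot: [0.957, 0.292, 0.0, -0.0]
force: [0.8, 1.4, 2.6]
gripper_width: 0.0855
grasp_force: 0.0
```

{"fn": "drive_tool", "kwargs": {
  "targets": [
    [0,0,0.2,0],
    [0,0,0.5,0],
    [0,0,0.8,0],
    [0,0,1,0],
    [0,0,1,0]
  ]
}}

```text
time_s: 19.4
ee_pos: [0.4727, 0.0348, 0.0879]
tool_rot: [0.957, 0.292, -0.0, -0.0]
force: [0.5, -0.9, -0.2]
gripper_width: 0.0854
grasp_force: 0.0
```

{"fn": "drive_tool", "kwargs": {
  "targets": [
    [0,0,0.2,0],
    [0,0,0.4,0],
    [0,0,0.5,0],
    [0,0,0.5,0],
    [0,0,0.5,0]
  ]
}}

```text
time_s: 20.02
ee_pos: [0.4731, 0.0348, 0.0834]
tool_rot: [0.957, 0.292, 0.0, 0.0]
force: [0.0, 0.1, -0.1]
gripper_width: 0.0854
grasp_force: 0.0
```

{"fn": "drive_tool", "kwargs": {
  "targets": [
    [0,0,-0.6,0],
    [0,0,-1.2,0],
    [0,0,-1.5,0],
    [-0.05,0.15,-1.5,0],
    [-0.1,0.25,-1.5,0]
  ]
}}

```text
time_s: 20.65
ee_pos: [0.4746, 0.0337, 0.0989]
tool_rot: [0.956, 0.293, 0.002, -0.001]
force: [1.8, 7.5, 0.5]
gripper_width: 0.0852
grasp_force: 0.0
```

{"fn": "drive_tool", "kwargs": {
  "targets": [
    [0,0,0,0],
    [0,0,0.3,0],
    [0,0,0.6,0],
    [0,0,0.9,0],
    [0,0,0.9,0]
  ]
}}

```text
time_s: 21.28
ee_pos: [0.4746, 0.033, 0.0891]
tool_rot: [0.956, 0.292, 0.001, -0.001]
force: [4.5, 3.9, -2.4]
gripper_width: 0.0853
grasp_force: 0.0
```

{"fn": "drive_tool", "kwargs": {
  "targets": [
    [0,0,0.2,0],
    [0,0,0.4,0],
    [0,0,0.6,0],
    [0,0,0.6,0],
    [0,0,0.6,0]
  ]
}}

```text
time_s: 21.9
ee_pos: [0.4748, 0.0328, 0.0834]
tool_rot: [0.956, 0.292, 0.001, -0.0]
force: [3.4, 4.1, -1.2]
gripper_width: 0.0856
grasp_force: 0.0
```

The lateral force points along press −x, so the link is touching the shield's front edge. The finger backs also end about 7 mm higher than the pads, so treadle contact should come lower than I assumed. I'll back off 1.5 mm and go lower.

{"fn": "drive_tool", "kwargs": {
  "targets": [
    [0,0,-0.4,0],
    [0,0,-0.8,0],
    [0.1,0,-0.8,0],
    [0.18,0.03,-0.8,0],
    [0.18,0.03,-0.8,0]
  ]
}}

```text
time_s: 22.52
ee_pos: [0.4752, 0.0328, 0.0911]
tool_rot: [0.957, 0.292, -0.0, 0.0]
force: [1.6, 1.6, 0.4]
gripper_width: 0.0851
grasp_force: 0.0
```

{"fn": "drive_tool", "kwargs": {
  "targets": [
    [0,0,0.2,0],
    [0,0,0.5,0],
    [0,0,0.8,0],
    [0,0,0.8,0],
    [0,0,0.8,0]
  ]
}}

```text
time_s: 23.15
ee_pos: [0.475, 0.0328, 0.083]
tool_rot: [0.957, 0.292, -0.0, -0.0]
force: [0.8, -0.2, -0.9]
gripper_width: 0.0854
grasp_force: 0.0
```

{"fn": "drive_tool", "kwargs": {
  "targets": [
    [0,0,0.1,0],
    [0,0,0.2,0],
    [0,0,0.3,0],
    [0,0,0.4,0],
    [0,0,0.4,0]
  ]
}}

```text
time_s: 23.78
ee_pos: [0.4755, 0.033, 0.0796]
tool_rot: [0.957, 0.292, 0.0, -0.0]
force: [-1.0, 0.7, 5.9]
gripper_width: 0.085
grasp_force: 2.5
```

Contact: 5.9 N vertical, as expected from the spring. Now pressing down in small steps.

{"fn": "drive_tool", "kwargs": {
  "targets": [
    [0,0,0.1,0],
    [0,0,0.3,0],
    [0,0,0.5,0],
    [0,0,0.6,0],
    [0,0,0.6,0]
  ]
}}

```text
time_s: 24.4
ee_pos: [0.476, 0.0337, 0.0739]
tool_rot: [0.956, 0.292, 0.001, -0.001]
force: [-1.8, 3.2, 5.6]
gripper_width: 0.0855
grasp_force: 2.9
```

{"fn": "drive_tool", "kwargs": {
  "targets": [
    [0,0,0.1,0],
    [0,0,0.2,0],
    [0,0,0.3,0],
    [0,0,0.3,0],
    [0,0,0.3,0]
  ]
}}

```text
time_s: 25.02
ee_pos: [0.4762, 0.0339, 0.0711]
tool_rot: [0.956, 0.292, 0.001, -0.001]
force: [-0.5, 3.8, 5.6]
gripper_width: 0.0856
grasp_force: 3.0
```

{"fn": "drive_tool", "kwargs": {
  "targets": [
    [0,0.1,0.1,0],
    [0,0.15,0.2,0],
    [0,0.15,0.3,0],
    [0,0.15,0.4,0],
    [0,0.15,0.4,0]
  ]
}}

```text
time_s: 25.65
ee_pos: [0.4765, 0.0338, 0.0669]
tool_rot: [0.956, 0.292, 0.001, -0.002]
force: [-2.0, 6.3, 6.8]
gripper_width: 0.0854
grasp_force: 4.3
```

{"fn": "drive_tool", "kwargs": {
  "targets": [
    [0,0,0.1,0],
    [0,0,0.2,0],
    [0,0,0.3,0],
    [0,0,0.3,0],
    [0,0,0.3,0]
  ]
}}

```text
time_s: 26.28
ee_pos: [0.4769, 0.0338, 0.0659]
tool_rot: [0.956, 0.292, 0.002, -0.002]
force: [-4.8, 8.8, 15.4]
gripper_width: 0.086
grasp_force: 8.4
```

{"fn": "drive_tool", "kwargs": {
  "targets": [
    [0,0,0.05,0],
    [0,0,0.1,0],
    [0,0,0.1,0],
    [0,0,0.1,0],
    [0,0,0.1,0]
  ]
}}

```text
time_s: 26.9
ee_pos: [0.4769, 0.0338, 0.0656]
tool_rot: [0.956, 0.292, 0.002, -0.002]
force: [-6.7, 8.6, 17.6]
gripper_width: 0.0856
grasp_force: 9.9
```

{"fn": "drive_tool", "kwargs": {
  "targets": [
    [0,-0.05,0.1,0],
    [0,-0.1,0.15,0],
    [0,-0.1,0.2,0],
    [0,-0.1,0.2,0],
    [0,-0.1,0.2,0]
  ]
}}

```text
time_s: 27.52
ee_pos: [0.4771, 0.034, 0.0649]
tool_rot: [0.956, 0.292, 0.003, -0.001]
force: [-8.1, 7.4, 22.3]
gripper_width: 0.0856
grasp_force: 11.9
```

```bash
python3 - <<'E'
from h import *
s=vision.read_camera("side");k=5
im=cv2.resize(s["img"][200:310,330:480],None,fx=k,fy=k,interpolation=cv2.INTER_CUBIC);im=cv2.convertScaleAbs(im,alpha=1.8,beta=15)
th=-2.14;c,sn=np.cos(th),np.sin(th);o=np.array([.5265,-.0379])
def W(P):P=np.array(P)/1000.;return np.c_[P[:,:2]@np.array([[c,sn],[-sn,c]])+o,P[:,2]]
for a,col in ((.2,(0,255,0)),(.06,(0,255,255)),(-.1,(0,0,255))):
    x=88-92*np.cos(a)-4*np.sin(a);z=55+92*np.sin(a)+4
    cv2.polylines(im,[((proj(s,W([[x,40,z],[x,-40,z],[88,-40,59]]))-[330,200]+.5)*k).astype(int)],False,col,1)
cv2.imwrite("pics/w.png",im);print(state()["force"],state()["ee_pos"])
E
```

```text
[-8.01763803  7.84367227 22.32035288] [0.47714323 0.03399132 0.0648624 ]
```

View pics/w.png

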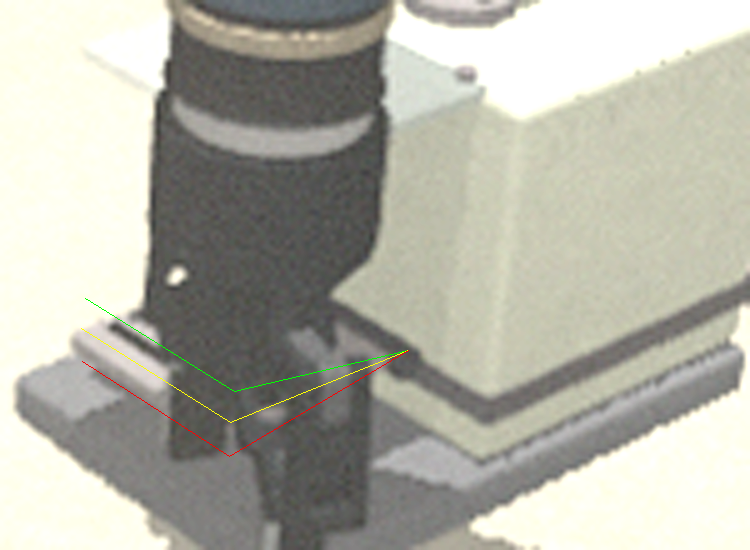

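The treadle's front edge lies on the line I drew for 0.14 rad of travel (the yellow one), within the stop range. The force has risen to 22 N, well above the 9 N spring, so it is on the stop. Now holding.

{"fn": "drive_tool", "kwargs": {
  "targets": [
    [0,0,0,0],
    [0,0,0,0],
    [0,0,0,0],
    [0,0,0,0],
    [0,0,0,0]
  ]
}}

```text
time_s: 28.2
ee_pos: [0.4772, 0.034, 0.0649]
tool_rot: [0.956, 0.292, 0.003, -0.001]
force: [-8.1, 6.3, 22.3]
gripper_width: 0.0854
grasp_force: 11.9
```

{"fn": "drive_tool", "kwargs": {
  "targets": [
    [0,0,0,0],
    [0,0,0,0],
    [0,0,0,0],
    [0,0,0,0],
    [0,0,0,0]
  ]
}}

```text
time_s: 28.82
ee_pos: [0.4771, 0.034, 0.0649]
tool_rot: [0.956, 0.292, 0.003, -0.001]
force: [-8.1, 7.6, 22.1]
gripper_width: 0.0856
grasp_force: 11.9
```

{"fn": "drive_tool", "kwargs": {
  "targets": [
    [0,0,0,0],
    [0,0,0,0],
    [0,0,0,0],
    [0,0,0,0],
    [0,0,0,0]
  ]
}}

```text
time_s: 29.45
ee_pos: [0.4772, 0.034, 0.0649]
tool_rot: [0.956, 0.292, 0.003, -0.001]
force: [-7.8, 7.0, 23.0]
gripper_width: 0.0855
grasp_force: 11.9
```

Held for about 2.5 s. Now letting it come back up.

{"fn": "drive_tool", "kwargs": {
  "targets": [
    [0,-0.05,-0.4,0],
    [0.05,-0.1,-0.8,0],
    [0.1,-0.1,-1.2,0],
    [0.1,-0.1,-1.6,0],
    [0.15,-0.15,-2,0]
  ]
}}

```text
time_s: 30.08
ee_pos: [0.4759, 0.0338, 0.0804]
tool_rot: [0.957, 0.291, -0.0, 0.001]
force: [-0.4, -2.4, 3.7]
gripper_width: 0.0854
grasp_force: 1.7
```

{"fn": "drive_tool", "kwargs": {
  "targets": [
    [0.1,0,-0.6,0],
    [0.2,0,-1.2,0],
    [0.2,0,-2,0],
    [0.2,0,-2.6,0],
    [0.2,0,-3.2,0]
  ]
}}

```text
time_s: 30.7
ee_pos: [0.4777, 0.0357, 0.1128]
tool_rot: [0.957, 0.292, 0.0, 0.0]
force: [-0.4, -0.2, -0.8]
gripper_width: 0.0852
grasp_force: 0.0
```

{"fn": "drive_tool", "kwargs": {
  "targets": [
    [0,0,-1,0],
    [0,0,-3,0],
    [0,0,-6,0],
    [0,0,-10,0],
    [0,0,-14,0]
  ]
}}

```text
time_s: 31.32
ee_pos: [0.4774, 0.0357, 0.2539]
tool_rot: [0.957, 0.292, 0.0, 0.0]
force: [-0.3, -0.1, 0.4]
gripper_width: 0.0854
grasp_force: 0.0
```

{"fn": "drive_tool", "kwargs": {
  "targets": [
    [-0.5,-1,-1,0],
    [-1,-3,-2,0],
    [-1,-5,-3,0],
    [-1,-6,-3,0],
    [-1,-6,-3,0]
  ]
}}

```text
time_s: 31.95
ee_pos: [0.4351, 0.0808, 0.2817]
tool_rot: [0.956, 0.293, -0.0, -0.0]
force: [-0.2, 0.6, 0.7]
gripper_width: 0.0855
grasp_force: 0.0
```

```bash
python3 - <<'E'
from h import *
s=vision.read_camera("side");t=vision.read_camera("top")
b=cv2.imread("pics/s3.png");a0=cv2.imread("pics/side0.png");t0=cv2.imread("pics/top0.png");st=state();print(st["ee_pos"],st["force"],st["time_s"])
def d(n,a,b,r):x0,y0,x1,y1=r;print(n,cv2.absdiff(cv2.GaussianBlur(a,(5,5),0),cv2.GaussianBlur(b,(5,5),0))[y0:y1,x0:x1].mean().round(2))
d("bottle+tray vs s3",s["img"],b,(290,340,420,465));d("rack",s["img"],a0,(200,340,285,435));d("jar",s["img"],a0,(210,260,258,318))
d("treadle",s["img"],a0,(345,250,415,300));d("beaker top",t["img"],t0,(440,230,560,280));d("rack top",t["img"],t0,(150,205,215,250))
k=5
cv2.imwrite("pics/x.png",s["img"])
E
```

```text
[0.43562447 0.08003505 0.28147386] [ 0.27880905 -1.13808412  0.83283249] 32.05
bottle+tray vs s3 9.17
rack 6.06
jar 4.86
treadle 3.62
beaker top 12.15
rack top 25.46
```

View pics/x.png

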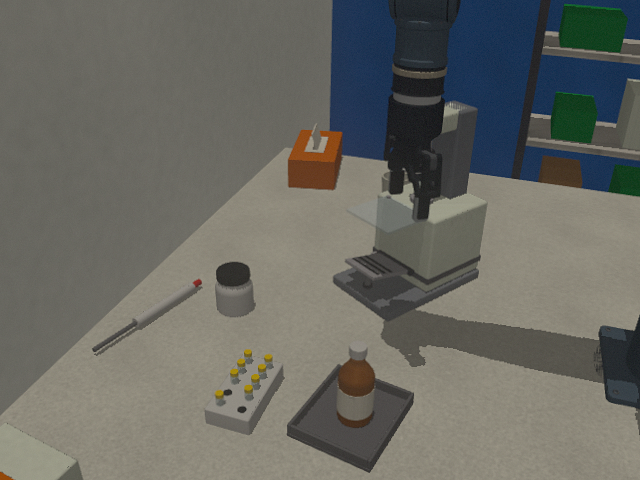

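The picture shows the treadle back up, the bottle upright in the tray at about (355,385), and the other things in place. The robot is clear of everything, so I'm handing in.

```bash
python3 -c "
from rig import robot
print(robot.sign_off())"
```

```text
the job is handed in; nothing more can be done
None
```

The job is handed in at about 32 s, verdict not shown: the bottle stands upright in the tray, and the treadle was held on its stop for about 2.5 s at 22–23 N and came back up. The gripper brushed the fixed shield's front edge once, at under 10 N, and nothing was knocked over.

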